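Scoop wooden balls into a keepsake box and shut it

ROBOT

A 7-joint arm with a two-finger parallel gripper is mounted at the origin on the work surface. World frame = base frame: x ahead of the robot, y to its left, z up, the work surface at z = 0. Lengths are in mm, angles in rad, forces in N, time in s.
With the tool pointing down it reaches from about 400 to 900 mm from the base axis. Payload 5.6 kg.
Tool frame: the origin (TCP) lies midway between the tips of the shut fingers; the grasp point (between the pads) lies 19 mm behind it; z points along the fingers, y is the line along which they close (so a half turn about z gives the same grasp; the last joint's range is limited). The gripper opens to 92 mm and grips with 3 to 60 N. Pads are 20 mm wide; open, the fingers measure 128 mm over their backs; the gripper's body (75 mm by 189 mm) begins 69 mm behind the grasp point.
Start: joints at [1.149, 0.468, -0.012, 1.603, 0.006, 1.071, -0.056], TCP at [240.334, -603.944, 214.592] pointing down, gripper open.
Joint ranges: [-2.53, 2.53], [-0.31, 2.02], [-1.57, 1.55], [0.28, 2.44], [-1.29, 4.43], [0.15, 1.84], [-2.92, 2.92]. Speed limits (rad/s): [2.57, 2.57, 3.14, 3.14, 3.14, 3.14, 3.14].

INTERFACE

Orientations are given as a rotation vector (axis times angle).
In Python, from cell import robot, grip, kin, viewer gives the robot as it stands. Calls block until the motion is done:
- robot.movep(position, orientation): joint-space move of the TCP to a pose.
- robot.servo_line(position, feed=150, rotation=None): straight line of the TCP; rotation=None keeps the orientation; feed is the mean speed in mm/s.
- robot.goto_joints(angles): joint-space move.
- grip(opening, newtons=None): opening from 0.0 (shut) to 1.0 (fully open); newtons is the grip in N (None keeps the last); returns when the fingers have stopped.
- robot.hold(seconds).
- kin.ik(position, orientation): joint angles nearest the present ones, or None.
- robot.observe(): the state.
- viewer.read_camera(name): name is "scene" or "side" or "wrist"; returns the picture (420x560x3 uint8, red, green, blue); there is no depth.
- viewer.camera_info(name): a dict with "camera_matrix" (3x3 intrinsics, pixels), "R" (3x3) and "t" (3): a world point X has camera coordinates R X + t. Camera axes: x right, y down, z forward; pixel columns grow to the right and rows downward; lengths in mm; the calibration is good to about 2 mm. A picture is of the moment at which its call begins: read the wrist's pose just before it. camera_info takes no time and is no camera call; for the wrist camera it gives the pose at the moment of the call.
A pose or a line that the arm cannot do raises robot.IKError and nothing moves.
- robot.job_done(): hands the job in; it is judged then, once.
Trained networks look in the newest picture that a camera, given by its name, has taken for a name from the list of things; names that differ only in an ending like _2 or _b are one class to them, and where a whole thing is asked for, a point or a joint stands for the part that bears it (a point fixed in the world has none). Each returns a list of dicts, best first, with "confidence" (0 to 1); they miss things now and then, are a little off and sometimes report something else, mostly with a low value. They report only what shows in the picture. A call takes as long as a camera call. They do not tell look-alikes from the thing itself.
- viewer.silhouettes(name, camera): "mask" (420x560 bool, what is visible of it).
- viewer.pinpoint(name, camera): "at" ([x, y, z] in mm, in the coordinates of the camera as it stood for that picture, good to about 4 mm: a listed point, or the origin of a listed thing).
The state is a dict: "t": time; "joints": joint angles; "joint_velocities": joint speeds; "joint_torque": joint torques, N m; "tcp_pos": TCP position; "tcp_rot": TCP orientation; "contact_force": force on the tool from outside, world axes, zero at the start; "wrist_torque": the same for the moment, N m; "grip_width": opening from 0.0 (shut) to 1.0 (fully open); "grip_force": force on a finger pad.
Only numpy, scipy, OpenCV 4.12 (cv2) and the standard library are available. Lean on these libraries where they do the work, as an engineer would, in place of code of your own. Each camera call takes 0.05 s, during which the arm holds its last target. There are 200 camera calls.

TASK

With the hand scoop, take wooden balls from the parts tray and tip at least three of them into the pine box, then lay the scoop back flat on the bench and fold the box's lid fully shut. Do not touch the balls with the fingers, leave no ball on the bench or in the scoop (the rest stay in the tray), and leave the glue, hammer and offcuts where they are.

Things in the scene. Friction and masses are not known exactly. Their poses are not given: they have to be found in the camera images.
- tray: fixed shallow open plywood parts tray holding the balls, outside 190 (its x) x 108 (its y) mm; floor 10 mm thick, walls 8 mm thick, so inside 174 x 92 mm; tops of the walls above the bench: low front (-x end) 34 mm, sides and back (+x end) 58 mm; origin: centre of its underside on the bench
- box: fixed pine box, open top, outside 130 (its x) x 120 (its y) x 75 mm high, walls and floor 8 mm thick; origin: centre of its underside on the bench; its lid is hinged along the rim on its +x side
- lid (a joint): angle of the plain pine lid (130 x 120 mm, 8 mm thick, no handle, 0.15 kg) on its stiff hinge, which stays where it is left: 0 = shut flat on the rim, 1.57 = standing upright, 1.9 = fully back
- lid_hinge (a point): middle of the lid's hinge line, at the top of the box's +x rim (75 mm up), on the lid's underside; box axes turned with the lid: its -x points along the lid to the free edge 130 mm away, its z out of the lid's outer face
- scoop: aluminium hand scoop, 0.16 kg, lying flat: flat floor 90 (its x) x 74 (its y) mm, 1.6 mm thick, side walls 28 mm high at the back half, raked down to 4 mm at the lip, back wall (at its -x end) to 42 mm, open at the +x end; straight wooden handle behind; origin: centre of the floor's underside; z up
- scoop_grip (a point): point in the scoop's handle to grip: level wooden bar 104 mm long along the scoop's x, 18 mm wide (y), 22 mm high; this point is 97 mm behind (-x) and 62 mm above the scoop's origin; the bar reaches 54 mm behind it and 50 mm ahead of it; the bar's underside is 51 mm above the bench
- scoop_lip (a point): middle of the scoop's front edge, underside of the floor, 45 mm ahead (+x) of the scoop's origin
- ball0: plain turned wooden ball, smooth, 28 mm diameter, 12 g; origin at its centre
- ball1: plain turned wooden ball, smooth, 28 mm diameter, 12 g; origin at its centre
- ball2: plain turned wooden ball, smooth, 28 mm diameter, 12 g; origin at its centre
- ball3: plain turned wooden ball, smooth, 28 mm diameter, 12 g; origin at its centre
- ball4: plain turned wooden ball, smooth, 28 mm diameter, 12 g; origin at its centre
- glue: white glue bottle standing upright, 56 mm diameter, 170 mm high (bystander); origin: centre of its underside
- hammer: hammer lying flat, about 260 mm long, 26 mm high, wooden handle (bystander); origin on the underside near the middle of its length; x runs to the head
- offcut_a: pine offcut 90 x 70 x 22 mm lying flat (bystander); origin: centre of its underside
- offcut_b: pine offcut 80 x 80 x 18 mm lying flat (bystander); origin: centre of its underside
Things that resemble listed ones, but are neither listed nor needed, are in the scene too. What is shaped like the box but green is not meant.

How it is judged (in metres and radians):
On the way:
1. a ball is lifted in the scoop (height (world z) of scoop above 0.06 m and distance between any of ball0, ball1, ball2, ball3, ball4 and scoop below 0.055 m), for 0.2 s.
At the end, for the whole second after the job is handed in: 3 or more balls in the box (centre within 70 mm of its centre in plan, below 70 mm); every ball's centre 19.5 to 70 mm above the bench (the rest in the tray, none on the bench or in the scoop); lid shut within 0.06 rad; scoop still, flat on the bench (origin below 7 mm, tilt under 0.08 rad) (((horizontal distance between each of ball0, ball1, ball2 and box below 0.07 m and height (world z) of each of ball0, ball1, ball2 below 0.07 m) or (horizontal distance between each of ball0, ball1, ball3 and box below 0.07 m and height (world z) of each of ball0, ball1, ball3 below 0.07 m) or (horizontal distance between each of ball0, ball1, ball4 and box below 0.07 m and height (world z) of each of ball0, ball1, ball4 below 0.07 m) or (horizontal distance between each of ball0, ball2, ball3 and box below 0.07 m and height (world z) of each of ball0, ball2, ball3 below 0.07 m) or (horizontal distance between each of ball0, ball2, ball4 and box below 0.07 m and height (world z) of each of ball0, ball2, ball4 below 0.07 m) or (horizontal distance between each of ball0, ball3, ball4 and box below 0.07 m and height (world z) of each of ball0, ball3, ball4 below 0.07 m) or (horizontal distance between each of ball1, ball2, ball3 and box below 0.07 m and height (world z) of each of ball1, ball2, ball3 below 0.07 m) or (horizontal distance between each of ball1, ball2, ball4 and box below 0.07 m and height (world z) of each of ball1, ball2, ball4 below 0.07 m) or (horizontal distance between each of ball1, ball3, ball4 and box below 0.07 m and height (world z) of each of ball1, ball3, ball4 below 0.07 m) or (horizontal distance between each of ball2, ball3, ball4 and box below 0.07 m and height (world z) of each of ball2, ball3, ball4 below 0.07 m)) and value of joint lid below 0.06 rad and height (world z) of scoop between -0.005 and 0.007 m and angle between scoop's own z axis and vertical below 0.08 rad and linear speed of scoop below 0.02 m/s and height (world z) of ball0 between 0.0195 and 0.07 m and height (world z) of ball1 between 0.0195 and 0.07 m and height (world z) of ball2 between 0.0195 and 0.07 m and height (world z) of ball3 between 0.0195 and 0.07 m and height (world z) of ball4 between 0.0195 and 0.07 m); the robot touches nothing.
It fails at once if the fingers touch a ball (contact force between the fingers and ball0 above 0.5 N or contact force between the fingers and ball1 above 0.5 N or contact force between the fingers and ball2 above 0.5 N or contact force between the fingers and ball3 above 0.5 N or contact force between the fingers and ball4 above 0.5 N).
It fails at once if the glue, the hammer or an offcut is moved by more than 30 mm (distance of any of glue, hammer, offcut_a, offcut_b from where it was at the start of the episode above 0.03 m).
It also fails if it takes over 72 s, if anything falls off the work surface, if the arm or the gripper's body presses on something with over 40 N, if the wrist force passes 120 N, or if a joint passes its speed limit or range.

## Working session

There is one attempt and no reset: what is moved stays moved. The work goes in short steps, each a Python script; the robot and the scene stay as the last script left them, time stands still between calls to the robot, and variables do not carry over. Pictures are saved under pics/ and viewed, at most 10 in all, crops included, and the job is handed in when it is done.

```bash
ls; mkdir -p pics; cat > h.py <<'E'
import numpy as np, cv2
from scipy.spatial.transform import Rotation as Rn
from cell import robot, grip, kin, viewer
def w(p,ci): return np.array(ci["R"]).T@(np.array(p)-np.array(ci["t"]))
def find(name,cam,n=4):
    ci=viewer.camera_info(cam)
    return [(np.round(w(d["at"],ci),0).tolist(),round(d["confidence"],2),px(w(d["at"],ci),cam)) for d in viewer.pinpoint(name,cam)[:n]]
def px(X,cam):
    ci=viewer.camera_info(cam); c=np.array(ci["R"])@np.array(X)+np.array(ci["t"]); u=np.array(ci["camera_matrix"])@c; return (u[:2]/u[2]).round().astype(int).tolist()
def save(cam,f):
    im=viewer.read_camera(cam); cv2.imwrite(f"pics/{f}.png",im[:,:,::-1]); return im
E
python3 - <<'E'
from h import *
a=save("scene","sc"); b=save("side","si")
im=np.hstack([a,b]); cv2.imwrite("pics/both.png",cv2.resize(im,(800,300))[:,:,::-1])
for c in("scene","side"):
    for n in ["tray","box","lid_hinge","scoop","scoop_grip","scoop_lip","ball0","glue","hammer","offcut_a"]:
        print(c,n,find(n,c,5 if n=="ball0" else 3))
    ci=viewer.camera_info(c); print(-np.array(ci["R"]).T@ci["t"])
print(robot.observe()["t"])
E
```

```text
pics
scene tray [([578.0, 242.0, -2.0], 0.69, [374, 255]), ([559.0, -285.0, 1.0], 0.38, [198, 188])]
scene box [([620.0, -469.0, 3.0], 0.93, [133, 182]), ([561.0, -285.0, 2.0], 0.69, [198, 188])]
scene lid_hinge [([681.0, -462.0, 74.0], 0.85, [113, 175])]
scene scoop [([569.0, -12.0, -1.0], 0.86, [282, 220]), ([485.0, 22.0, 60.0], 0.69, [307, 188]), ([560.0, 270.0, 28.0], 0.67, [389, 246])]
scene scoop_grip [([482.0, 20.0, 60.0], 0.78, [307, 187]), ([574.0, -13.0, -1.0], 0.18, [281, 221])]
scene scoop_lip [([613.0, -33.0, 2.0], 0.59, [268, 228])]
scene ball0 [([561.0, 273.0, 27.0], 0.61, [390, 247]), ([558.0, 225.0, 24.0], 0.56, [371, 241]), ([598.0, 216.0, 22.0], 0.55, [363, 251]), ([599.0, 267.0, 22.0], 0.52, [384, 259]), ([634.0, 247.0, 26.0], 0.47, [371, 265])]
scene glue []
scene hammer [([798.0, -99.0, -1.0], 0.64, [207, 272]), ([480.0, 22.0, 61.0], 0.47, [308, 187])]
scene offcut_a [([441.0, 408.0, -2.0], 0.98, [452, 240])]
[1241.57364301  300.83237902  760.40179271]
side tray [([581.0, 242.0, -4.0], 0.85, [269, 306]), ([450.0, -436.0, -4.0], 0.42, [347, 173])]
side box [([560
[... 203 characters left out ...]
, 0.8, [289, 165]), ([568.0, -13.0, 0.0], 0.33, [294, 236])]
side scoop [([572.0, -13.0, -2.0], 0.95, [293, 237])]
side scoop_grip [([478.0, 21.0, 63.0], 0.64, [330, 225])]
side scoop_lip [([615.0, -35.0, 1.0], 0.58, [278, 230])]
side ball0 [([635.0, 248.0, 21.0], 0.59, [242, 296]), ([561.0, 224.0, 22.0], 0.48, [280, 292]), ([595.0, 218.0, 24.0], 0.45, [264, 287])]
side glue [([699.0, 14.0, -0.0], 0.9, [243, 237]), ([616.0, -34.0, 1.0], 0.67, [278, 230]), ([580.0, 243.0, -3.0], 0.26, [269, 306])]
side hammer [([803.0, -99.0, 1.0], 0.57, [218, 212])]
side offcut_a [([452.0, -436.0, -4.0], 0.78, [347, 173]), ([441.0, 411.0, -2.0], 0.57, [332, 389])]
[441.50166765 826.06180904 563.14897578]
1.1
```

View pics/sc.png

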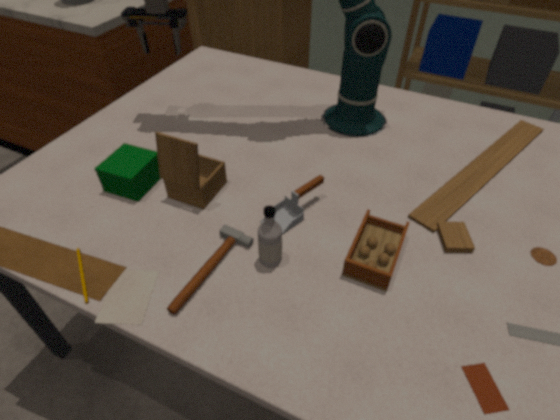

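View pics/si.png

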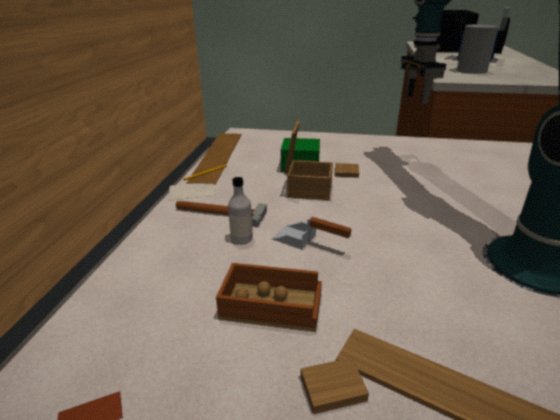

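The pine box is at scene (198,185), side (310,178), with its lid up. The look-alike at scene (133,175), side (300,152) is green, so it is not meant. The scoop is at scene (290,212) and the tray at (375,250). Next I take wrist close-ups of the tray, scoop and box.

```bash
python3 - <<'E'
from h import *
o=robot.observe(); print(o["tcp_rot"], o["grip_width"])
ci=viewer.camera_info("wrist"); R=Rn.from_rotvec(o["tcp_rot"]).as_matrix()
c=-np.array(ci["R"]).T@ci["t"]; print("cam in tool",R.T@(c-o["tcp_pos"]).round(1), "cam axes in tool",(R.T@np.array(ci["R"]).T).round(2))
# IK feasibility of pitch for scoop direction psi, gripping with tool x = +-scoop x
def rot(psi,pitch,s,lean):
    # scoop frame
    S=Rn.from_euler("z",psi)*Rn.from_euler("y",pitch)
    T=Rn.from_matrix(np.array([[s,0,0],[0,-s,0],[0,0,-1.]]).T)  # tool in scoop
    return S*Rn.from_euler("y",lean)*T
for lean in (-.5,-.3,0):
  for s in (1,-1):
    for nm,g,psis in (("tray",[520,242,110],(0,.3,-.3,3.14)),("pour",[480,-284,220],(0,.3,-.4)),("poury",[560,-180,220],(-1.57,)),("scoop",[481,21,63],(-.355,))):
        for psi in psis:
            ok=[]
            for p in np.arange(-.4,1.3,.1):
                if kin.ik(g,rot(psi,p,s,lean).as_rotvec()) is not None: ok.append(round(p,1))
            print(lean,s,nm,psi,(ok[0],ok[-1],len(ok)) if ok else None)
E
```

```text
[ 3.08536237e+00  5.91390229e-01 -3.59012955e-05] 1.0010727057645579
cam in tool [  71.98743565   -0.50589122 -169.90251082] cam axes in tool [[ 0.   -0.97 -0.26]
 [ 1.    0.    0.  ]
 [-0.   -0.26  0.97]]
-0.5 1 tray 0 (np.float64(-0.4), np.float64(1.2), 17)
-0.5 1 tray 0.3 (np.float64(-0.2), np.float64(1.2), 15)
-0.5 1 tray -0.3 (np.float64(-0.4), np.float64(1.2), 17)
-0.5 1 tray 3.14 (np.float64(-0.4), np.float64(1.2), 17)
-0.5 1 pour 0 (np.float64(-0.3), np.float64(1.2), 16)
-0.5 1 pour 0.3 (np.float64(-0.4), np.float64(1.2), 17)
-0.5 1 pour -0.4 (np.float64(-0.3), np.float64(1.2), 16)
-0.5 1 poury -1.57 (np.float64(-0.4), np.float64(1.2), 17)
-0.5 1 scoop -0.355 (np.float64(0.1), np.float64(1.2), 12)
-0.5 -1 tray 0 (np.float64(-0.4), np.float64(1.2), 17)
-0.5 -1 tray 0.3 (np.float64(-0.2), np.float64(1.2), 15)
-0.5 -1 tray -0.3 (np.float64(-0.4), np.float64(1.2), 17)
-0.5 -1 tray 3.14 (np.float64(-0.4), np.float64(1.2), 17)
-0.5 -1 pour 0 (np.float64(-0.3), np.float64(1.2), 16)
-0.5 -1 pour 0.3 (np.float64(-0.4), np.float64(1.2), 17)
-0.5 -1 pour -0.4 (np.float64(-0.3), np.float
[... 1436 characters left out ...]
3 (np.float64(-0.4), np.float64(1.1), 16)
0 1 pour -0.4 (np.float64(-0.4), np.float64(0.7), 12)
0 1 poury -1.57 (np.float64(-0.4), np.float64(1.2), 17)
0 1 scoop -0.355 (np.float64(-0.4), np.float64(1.1), 16)
0 -1 tray 0 (np.float64(-0.4), np.float64(0.9), 14)
0 -1 tray 0.3 (np.float64(-0.4), np.float64(0.8), 13)
0 -1 tray -0.3 (np.float64(-0.4), np.float64(1.1), 16)
0 -1 tray 3.14 (np.float64(-0.4), np.float64(0.9), 14)
0 -1 pour 0 (np.float64(-0.4), np.float64(0.8), 13)
0 -1 pour 0.3 (np.float64(-0.4), np.float64(1.1), 16)
0 -1 pour -0.4 (np.float64(-0.4), np.float64(0.7), 12)
0 -1 poury -1.57 (np.float64(-0.4), np.float64(1.2), 17)
0 -1 scoop -0.355 (np.float64(-0.4), np.float64(1.1), 16)
```

```bash
cat >> h.py <<'E'
def rot(psi,pitch,lean=-.2):
    return Rn.from_euler("z",psi)*Rn.from_euler("y",pitch+lean)*Rn.from_euler("x",np.pi)
E
python3 - <<'E'
from h import *
ims=[]
for nm,p,names in (("box",[600,-270,290],["box","lid_hinge"]),("scoop",[570,0,290],["scoop","scoop_grip","scoop_lip"]),("tray",[620,242,290],["tray","ball0"])):
    robot.movep(p,rot(0,0,0).as_rotvec())
    im=save("wrist","w_"+nm); ims.append(im)
    for n in names: print(nm,n,find(n,"wrist",5))
    ci=viewer.camera_info("wrist"); np.savez("pics/ci_"+nm,R=ci["R"],t=ci["t"],K=ci["camera_matrix"])
print(robot.observe()["t"],robot.observe()["joints"].round(2) )
k=np.hstack([cv2.resize(i,(400,300)) for i in ims[:2]]); k2=np.hstack([cv2.resize(ims[2],(400,300)),np.zeros((300,400,3),np.uint8)])
cv2.imwrite("pics/w3.png",np.vstack([k,k2])[:,:,::-1])
E
```

```text
box box [([622.0, -467.0, 1.0], 0.58, [420, 160])]
box lid_hinge [([628.0, -282.0, 77.0], 0.83, [290, 162]), ([684.0, -462.0, 75.0], 0.65, [448, 113]), ([696.0, 18.0, -1.0], 0.35, [69, 105])]
scoop scoop [([571.0, -9.0, -1.0], 0.65, [286, 175])]
scoop scoop_grip [([483.0, 24.0, 62.0], 0.57, [262, 249])]
scoop scoop_lip [([612.0, -29.0, 5.0], 0.97, [301, 146])]
tray tray [([574.0, 239.0, -2.0], 0.67, [282, 208])]
tray ball0 [([560.0, 272.0, 23.0], 0.77, [258, 221]), ([600.0, 221.0, 23.0], 0.63, [295, 193]), ([636.0, 245.0, 25.0], 0.6, [277, 168]), ([603.0, 271.0, 20.0], 0.53, [259, 191])]
5.4417 [-0.2   0.46 -0.32  1.46  0.15  1.24 -2.11]
```

View pics/w3.png

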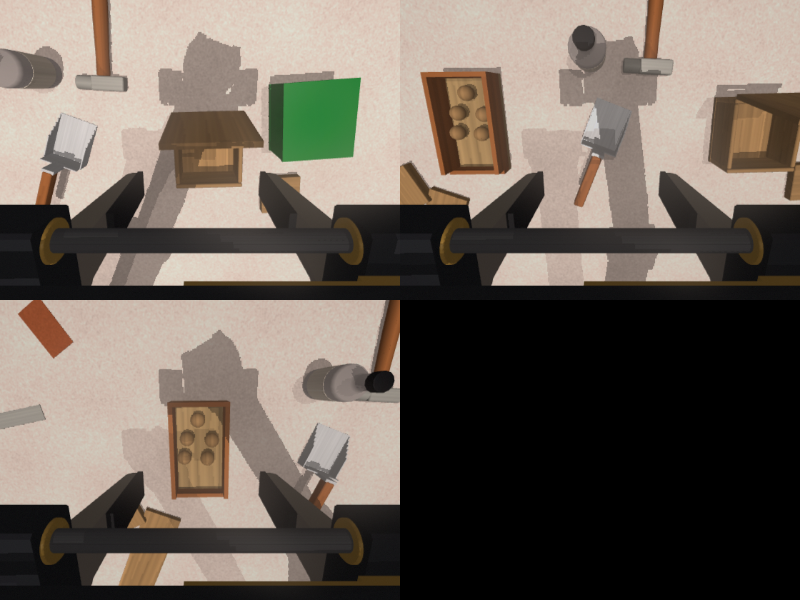

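The view at lower left shows the tray at (198,450) in the composite. Its five balls are mid-tray and the low front appears to be toward the robot. At upper left is the pine box at (210,150), with its lid up on the far (+x) side and the green box beside it at (315,120). Next I fit the outlines to the masks and enlarge a crop.

```bash
cat > fit.py <<'E'
from h import *
from scipy.optimize import minimize
def proj(X,ci):
    c=X@np.array(ci["R"]).T+np.array(ci["t"]); u=c@np.array(ci["camera_matrix"]).T; return u[:,:2]/u[:,2:]
def hull(parts,ci):
    m=np.zeros((420,560),np.uint8)
    for X in parts: cv2.fillConvexPoly(m,(cv2.convexHull(proj(X,ci).astype(np.float32)).reshape(-1,2)*16).round().astype(np.int32),1,shift=4)
    return m>0
def bx(x0,x1,y0,y1,z0,z1): return np.array([[x,y,z] for x in(x0,x1) for y in(y0,y1) for z in(z0,z1)],float)
def place(X,p): return X@Rn.from_euler("z",p[2]).as_matrix().T+[p[0],p[1],0]
def tray(p): return [place(v,p) for v in (bx(-95,95,-54,54,0,34),bx(-95,95,-54,-46,0,58),bx(-95,95,46,54,0,58),bx(87,95,-54,54,0,58))]
def box(p): return [place(bx(-65,65,-60,60,0,75),p)]
def lid(p):
    L=bx(-130,0,-60,60,0,8)@Rn.from_euler("y",p[3]).as_matrix().T+[65,0,75]; return [place(L,p)]
def fit(f,p0,masks,sc):
    def cost(q):
        p=np.array(p0)+q*sc; return sum(1-(a&m).sum()/(a|m).sum() for ci,m in masks for a in [hull(f(p),ci)])/len(masks)
    b=min((minimize(cost,x0,method="Nelder-Mead",options=dict(initial_simplex=x0+np.vstack([np.zeros(len(sc)),np.eye(len(sc))]),maxiter=200)) for x0 in (np.zeros(len(sc)),-.5*np.ones(len(sc)))),key=lambda r:r.fun)
    return (np.array(p0)+b.x*sc).round(3),round(b.fun,3)
E
python3 - <<'E'
from fit import *
def pick(n,cams,near):
    out=[]
    for c in cams:
        ci=viewer.camera_info(c); u=proj(np.array([near],float),ci)[0]
        s=[d for d in viewer.silhouettes(n,c) if d["mask"].any()]
        ds=[np.linalg.norm(np.argwhere(d["mask"]).mean(0)[::-1]-u) for d in s]
        if ds and min(ds)<40: out.append((ci,s[int(np.argmin(ds))]["mask"])); print(n,c,round(min(ds)),out[-1][1].sum())
    return out
mt=pick("tray",("wrist","scene","side"),(577,241,25))
for y in (0,np.pi): print(fit(tray,[578,241,y],mt,np.array([6,6,.1])))
mb=pick("box",("scene","side"),(560,-284,40))
for f in (box,lambda p:box(p)+lid([*p,1.6])): print(fit(f,[560,-284,0],mb,np.array([6,6,.1])))
ml=pick("lid",("scene","side"),(630,-284,130))
if ml: print(fit(lid,[560,-284,0,1.6],ml,np.array([6,6,.1,.15])))
i=cv2.imread("pics/w_tray.png")[130:290,210:350]; j=cv2.imread("pics/w_box.png")[140:280,200:380]
cv2.imwrite("pics/crop.png",np.hstack([cv2.resize(i,(390,446)),cv2.resize(j,(400,446))]))
print(robot.observe()["t"])
E
```

```text
tray wrist 2 9869
tray scene 4 2738
tray side 2 5468
(array([5.75455e+02, 2.43841e+02, 6.00000e-03]), np.float64(0.157))
(array([576.82 , 244.019,   3.151]), np.float64(0.19))
box scene 11 3582
box side 4 1914
(array([ 5.63417e+02, -2.84276e+02,  5.50000e-02]), np.float64(0.24))
(array([ 5.56804e+02, -2.83030e+02,  3.40000e-02]), np.float64(0.171))
lid scene 7 1904
lid side 4 301
(array([ 5.62710e+02, -2.85097e+02,  3.90000e-02,  1.39800e+00]), np.float64(0.066))
5.7917
```

View pics/crop.png

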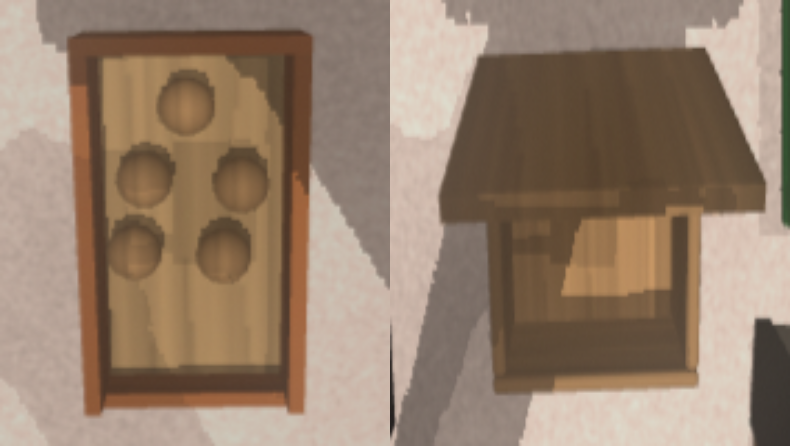

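The left crop shows the tray with its low, thin front rim at the bottom, which is the robot side (-x). The five balls lie between (130,245) and (187,100). The right crop confirms the plain pine box, with its lid leaning slightly inward at about 1.4 rad. Now I grasp the scoop.

```bash
cat >> h.py <<'E'
LEAN=-.2
def tp(P,psi,pitch):
    S=Rn.from_euler("z",psi)*Rn.from_euler("y",pitch); T=rot(psi,pitch,LEAN)
    return np.array(P)+S.apply([-97,0,62])+19*T.apply([0,0,1]), T.as_rotvec()
def go(P,psi,pitch,feed=None):
    p,r=tp(P,psi,pitch)
    if feed is None: robot.movep(p,r)
    else: robot.servo_line(p,feed,r)
def st(m=""):
    o=robot.observe(); print(m,"t",round(o["t"],2),"tcp",o["tcp_pos"].round(1),"F",np.round(o["contact_force"],1),"gw",round(o["grip_width"],3),"gf",np.round(o["grip_force"],1),flush=True)
E
python3 - <<'E'
from h import *
O=np.array([571.5,-11.5,0]);psi=-.37
go(O+[0,0,90],psi,0); print(robot.observe()["joints"].round(2))
go(O,psi,0,150); st("at")
grip(0.0,60); st("grip")
go(O+[0,0,70],psi,0,120); st("up")
save("wrist","g1"); print([find(n,"wrist",1) for n in("scoop","scoop_lip","scoop_grip")])
viewer.read_camera("side");print([find(n,"side",1) for n in("scoop","scoop_lip","scoop_grip")])
viewer.read_camera("scene");print([find(n,"scene",1) for n in("scoop","scoop_lip","scoop_grip")])
print(O+Rn.from_euler("z",psi).apply([45,0,0]))
E
```

```text
[-0.01  0.23 -0.19  2.19  0.28  0.57 -2.37]
at t 7.7 tcp [485.4  22.8  43.8] F [ 0.7 -0.5  0.2] gw 1.0 gf 0.0
grip t 8.81 tcp [484.5  22.2  43.3] F [ 0.4 -1.2  0.1] gw 0.191 gf 60.0
up t 9.54 tcp [484.   22.  112.8] F [ 0.7 -0.6 -1.9] gw 0.19 gf 60.0
[[([571.0, -10.0, 71.0], 0.91, [278, 107])], [([609.0, -29.0, 78.0], 0.73, [285, 39])], [([483.0, 25.0, 131.0], 0.86, [276, 266])]]
[[], [([614.0, -32.0, 68.0], 0.8, [278, 208])], [([477.0, 23.0, 132.0], 0.61, [332, 200])]]
[[([572.0, -12.0, 68.0], 0.63, [282, 202])], [([615.0, -29.0, 73.0], 0.82, [268, 209])], [([482.0, 21.0, 131.0], 0.87, [309, 166])]]
[613.45473055 -27.77269444   0.        ]
```

View pics/g1.png

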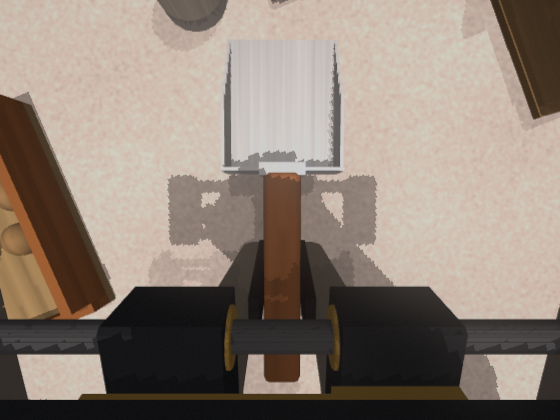

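The scoop is held level and straight, with its pan at (280,105) and the bar between the pads. Now I scoop.

```bash
cat >> h.py <<'E'
TR=np.array([577,242,0]);TY=.01
def lip(x,z,pitch,feed=None,y=0):
    L=TR+Rn.from_euler("z",TY).apply([x,y,z]); S=Rn.from_euler("z",TY)*Rn.from_euler("y",pitch)
    go(L-S.apply([45,0,0]),TY,pitch,feed)
E
python3 - <<'E'
from h import *
lip(-47,90,.65); st("over"); print(robot.observe()["joints"].round(2))
lip(-47,12,.65,120); st("in")
for x,z,p,f in ((-10,11.5,.42,120),(10,11.2,.25,120),(28,11.2,.05,100),(84,11.2,.03,120)):
    lip(x,z,p,f); st(x)
lip(83,11.2+14,-.15,60); robot.hold(.4); st("tilt")
lip(77,11.2+14+85,-.33,120); st("lift")
save("wrist","g2"); print(find("ball0","wrist",6),find("scoop","wrist",1),find("scoop_lip","wrist",1))
E
```

```text
over t 11.08 tcp [446.3 239.3 207.3] F [ 0.8  0.3 -1.9] gw 0.191 gf 60.0
[-0.08  0.54 -0.49  1.65  0.02  1.4  -2.13]
in t 11.88 tcp [446.7 240.8 130.6] F [-0.4  0.1 -0.1] gw 0.192 gf 60.0
-10 t 12.27 tcp [458.4 241.  108.6] F [ 0.3 -0.7 -2.2] gw 0.194 gf 60.0
10 t 12.59 tcp [464.  240.9  87.9] F [ 1.4  0.2 -1.5] gw 0.191 gf 60.0
28 t 13.01 tcp [470.5 241.4  62. ] F [ 0.1  1.  -1.8] gw 0.19 gf 60.0
84 t 13.62 tcp [525.  241.2  58.7] F [ 0.   0.9 -3.1] gw 0.19 gf 60.0
tilt t 14.58 tcp [517.3 241.   47.5] F [ 0.9 -0.5 -2.4] gw 0.189 gf 60.0Traceback (most recent call last):
  File "<stdin>", line 7, in <module>
  File "h.py", line 27, in lip
    go(L-S.apply([45,0,0]),TY,pitch,feed)
    ~~^^^^^^^^^^^^^^^^^^^^^^^^^^^^^^^^^^^
  File "h.py", line 21, in go
    else: robot.servo_line(p,feed,r)
          ~~~~~~~~~~~~~~~~^^^^^^^^^^
cell.IKError: the arm cannot follow that straight line within its joint ranges
```

```bash
python3 - <<'E'
from h import *
print(robot.observe()["joints"].round(2))
save("wrist","g2")
for p in (-.28,-.24,-.2,-.15):
    try: lip(78,11.2+14+85,p,110); print(p); break
    except robot.IKError: pass
st("lift"); print(robot.observe()["joints"].round(2))
save("wrist","g3"); print(find("ball0","wrist",6),find("scoop","wrist",1),find("scoop_lip","wrist",1))
E
```

```text
[-0.61  0.47  0.01  2.16  0.73  0.29 -2.85]
-0.28
lift t 15.39 tcp [509.9 241.8 113.7] F [ 0.2 -0.7 -1.9] gw 0.194 gf 60.0
[-0.97  0.33  0.35  2.25  0.73  0.26 -2.9 ]
[([600.0, 244.0, 112.0], 0.86, [279, 112]), ([581.0, 262.0, 102.0], 0.84, [251, 146]), ([607.0, 222.0, 112.0], 0.69, [313, 103]), ([627.0, 239.0, 112.0], 0.64, [287, 74]), ([581.0, 229.0, 104.0], 0.58, [302, 146])] [] [([654.0, 240.0, 112.0], 0.6, [285, 39])]
```

View pics/g3.png

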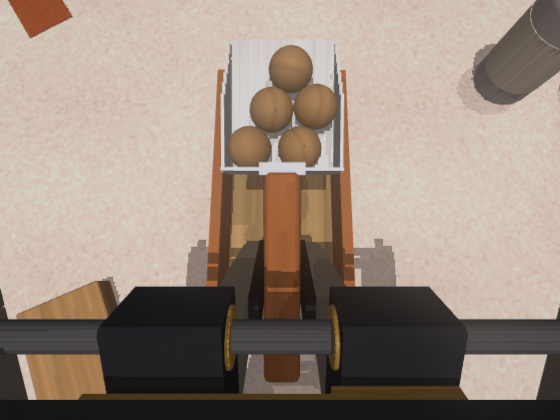

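All five balls sit in the scoop, at (250–315, 70–150). Now I carry it to the box, stopping short of the pour.

```bash
python3 - <<'E'
from h import *
def tl(x,y,z,psi,p,f):
    S=Rn.from_euler("z",psi)*Rn.from_euler("y",p); P=np.array([x,y,z])-S.apply([45,0,0])
    try: go(P,psi,p,f); return True
    except robot.IKError: 
        print("IK fail",x,y,z,p, kin.ik(*tp(P,psi,p))); return False
ok=tl(640,242,190,.01,-.17,150) and tl(560,180,190,.01,-.17,180)
st(ok); print(robot.observe()["joints"].round(2))
if ok:
    for y in (60,-60,-180,-284):
        if not tl(550,y,190,.02,-.17,220): break
    st(); print(robot.observe()["joints"].round(2))
viewer.read_camera("wrist"); print(len(find("ball0","wrist",6)))
E
```

```text
True t 17.09 tcp [417.2 179.4 209.7] F [ 0.1  0.6 -1.6] gw 0.191 gf 60.0
[-0.75 -0.03  0.11  2.31  0.4   0.59 -2.5 ]
 t 20.1 tcp [ 406.4 -285.9  209. ] F [-0.2 -0.1 -2.2] gw 0.189 gf 60.0
[-0.45  0.14  1.28  2.24 -0.65  0.71 -0.27]
5
```

```bash
python3 - <<'E'
from h import *
def tl(x,y,z,psi,p,f):
    S=Rn.from_euler("z",psi)*Rn.from_euler("y",p); P=np.array([x,y,z])-S.apply([45,0,0])
    try: go(P,psi,p,f); return True
    except robot.IKError: print("IK fail",x,y,z,p, kin.ik(*tp(P,psi,p))); return False
tl(545,-284,110,.03,-.1,120)
for x,z,p,f in ((542,98,.2,70),(538,90,.5,70),(533,86,.75,80),(530,86,.9,80)):
    if not tl(x,-284,z,.03,p,f): break
robot.hold(.4); st("poured"); print(robot.observe()["joints"].round(2))
save("wrist","p1"); print(find("ball0","wrist",6)); save("side","p1s"); print(find("ball0","side",6)); 
E
```

```text
poured t 23.48 tcp [ 477.8 -285.5  221.6] F [-0.3  1.1 -1. ] gw 0.19 gf 60.0
[-0.27  0.97  1.13  1.44 -0.33  1.71 -0.65]
[([523.0, -278.0, 22.0], 0.87, [274, 8])]
[]
```

View pics/p1.png

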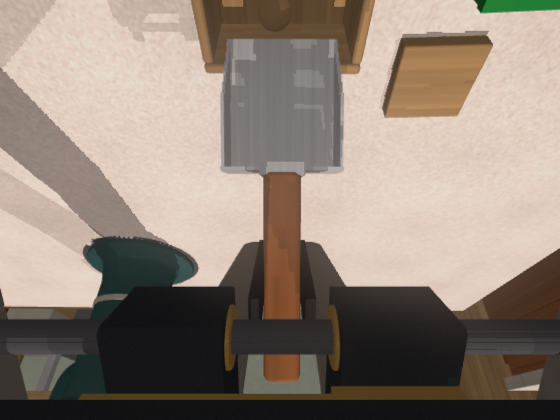

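The scoop is empty, and a ball shows in the box at (275,12). Now I raise the scoop, lay it back where it was, and check the balls.

```bash
python3 - <<'E'
from h import *
O=np.array([571.5,-11.5,0]);psi=-.37
go(np.array([480,-284,170]),.03,.3,180)
go(np.array([510,-150,120]),-.15,0,250)
go(O+[0,0,70],psi,0,250); st()
go(O+[0,0,1.0],psi,0,80); st("down")
grip(1.0); st("rel")
robot.servo_line(robot.observe()["tcp_pos"]+np.array([-25,0,110]),250); st("up")
viewer.read_camera("scene"); print(find("scoop","scene",1),find("scoop_grip","scene",1),find("scoop_lip","scene",1),find("ball0","scene"))
robot.movep([600,-240,330],rot(0,0,0).as_rotvec())
save("wrist","b1"); print(find("ball0","wrist",6)); st()
E
```

```text
t 26.12 tcp [484.7  20.5 113.7] F [-0.9  0.4 -2.5] gw 0.192 gf 60.0
down t 27.14 tcp [484.9  22.   44.8] F [-0.8  0.  -2.3] gw 0.19 gf 60.0
rel t 28.3 tcp [484.6  22.2  44.4] F [-0.5 -0.3 -0.5] gw 1.004 gf 0.0
up t 28.9 tcp [459.4  23.1 153.9] F [ 0.5  0.1 -1.3] gw 0.995 gf 0.0
[([572.0, -9.0, -2.0], 0.86, [283, 222])] [([482.0, 22.0, 61.0], 0.66, [308, 187])] [([615.0, -29.0, 1.0], 0.83, [269, 229])] [([517.0, -278.0, 21.0], 0.6, [207, 175])]
[([573.0, -320.0, 24.0], 0.54, [337, 193]), ([522.0, -277.0, 24.0], 0.49, [307, 225])]
 t 30.56 tcp [ 600.2 -237.8  328.7] F [ 1.  -0.3  0.4] gw 0.999 gf 0.0
```

View pics/b1.png

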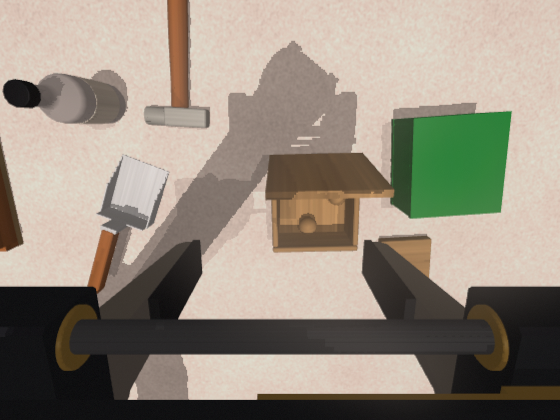

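The scoop lies flat at (125,210). Two balls show in the box at (308,225) and (337,195), and the lid hides the rest of its floor. Next I look under the lid from the front and search the bench.

```bash
python3 - <<'E'
from h import *
for l in (-.6,-.45,-.3):
    try: robot.movep([430,-284,260],rot(0,0,l).as_rotvec()); print(l); break
    except robot.IKError: pass
im=save("wrist","b2"); print(find("ball0","wrist",6)); st()
c=px([565,-284,40],"wrist"); print(c)
viewer.read_camera("scene");print(find("ball0","scene",6));viewer.read_camera("side");print(find("ball0","side",6))
u,v=c; u0=min(max(u-110,0),340); v0=min(max(v-82,0),255)
cv2.imwrite("pics/b2c.png",cv2.resize(im[v0:v0+165,u0:u0+220],(800,600),interpolation=2)[:,:,::-1])
E
```

```text
-0.6
[([588.0, -246.0, 26.0], 0.73, [254, 180]), ([578.0, -278.0, 19.0], 0.65, [277, 188]), ([571.0, -320.0, 22.0], 0.56, [307, 193]), ([523.0, -280.0, 24.0], 0.48, [278, 224]), ([698.0, 17.0, 1.0], 0.31, [94, 124])]
 t 31.48 tcp [ 432.4 -284.7  261.7] F [0.2 0.3 0.7] gw 0.997 gf 0.0
[281, 191]
[([515.0, -278.0, 23.0], 0.58, [208, 174])]
[]
```

View pics/b2c.png

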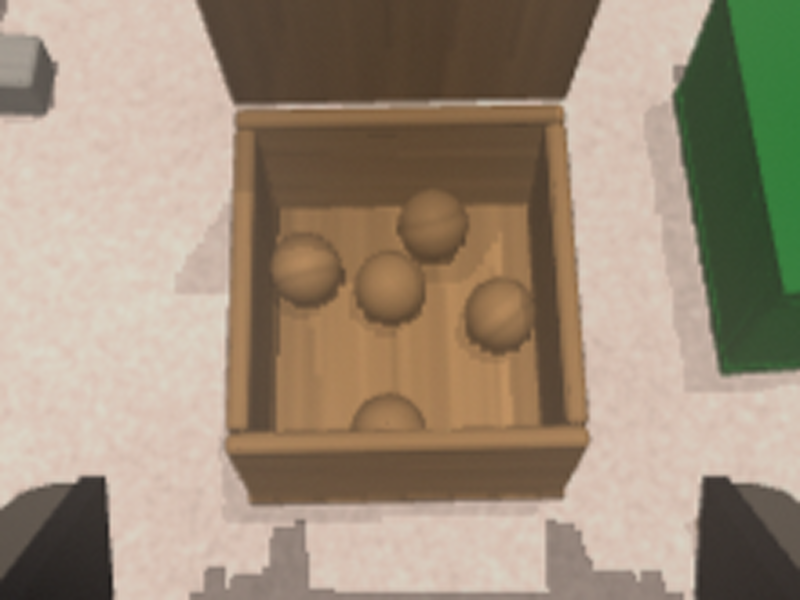

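All five balls are in the box, at (305,270), (390,288), (433,225), (500,315) and (390,415). Now I close the lid.

```bash
python3 - <<'E'
from h import *
r=rot(0,0,0).as_rotvec(); H=np.array([627.5,-284,75])
def c(a,R=100,n=8): return H+R*np.array([-np.cos(a),0,np.sin(a)])+n*np.array([np.sin(a),0,np.cos(a)])+[10,0,0]
robot.movep([520,-284,330],r); robot.movep([680,-284,310],r)
grip(0.0,20)
robot.servo_line(c(1.4)+[35,0,0],200); st("side")
mx=0
for a in np.arange(1.35,-.01,-.15):
    robot.servo_line(c(max(a,0)),120); F=robot.observe()["contact_force"]; print(round(a,2),F.round(1))
    if np.linalg.norm(F)>50: break
p=robot.observe()["tcp_pos"]
for z in (82.5,81,79.5,78):
    robot.servo_line([p[0],p[1],z],30); F=robot.observe()["contact_force"]; print(z,F.round(1))
    if F[2]>15: break
st()
E
```

```text
side t 35.28 tcp [ 664.2 -284.5  176.2] F [ 0.3 -0.3  0.8] gw 0.003 gf 0.0
1.35 [ 0.5 -0.1  1.1]
1.2 [ 0.2 -0.7  0.8]
1.05 [ 0.1 -0.9  1.4]
0.9 [-0.9  0.  -0.6]
0.75 [-0.3  0.  -0.2]
0.6 [ 1.  -0.2 -0. ]
0.45 [ 0.1 -0.7 -0.2]
0.3 [ 0.6  0.3 -0.1]
0.15 [-0.1  0.8 -0. ]
0.0 [ 1.4 -0.4  4.4]
82.5 [-3.5  1.9 10.7]
81 [-6.1  2.3 21.9]
 t 38.74 tcp [ 538.9 -284.7   83.7] F [-6.1  2.3 21.9] gw 0.004 gf 10.4
```

```bash
python3 - <<'E'
from fit import *
robot.servo_line([538,-284,250],250); robot.movep([430,-230,330],rot(0,0,-.3).as_rotvec())
s=save("side","f1"); c=save("scene","f2")
x=cv2.resize(s[100:280,200:400],(400,360)); y=cv2.resize(c[110:290,130:330],(400,360)); cv2.imwrite("pics/f.png",np.hstack([x,y])[:,:,::-1])
for cam in("scene","side"):
    print(cam,find("lid_hinge",cam,2),find("scoop",cam,1),find("scoop_grip",cam,1),find("ball0",cam),find("glue",cam,1),find("hammer",cam,1))
ms=[]
for cam in("scene","side"):
    ci=viewer.camera_info(cam);s=viewer.silhouettes("lid",cam);u=proj(np.array([[562.,-284,79]]),ci)[0]
    for d in s:
        if np.linalg.norm(np.argwhere(d["mask"]).mean(0)[::-1]-u)<25: ms.append((ci,d["mask"])); break
print(len(ms), [fit(lambda p:lid([562,-284,.03,p[0]]),[a],ms,np.array([.1])) for a in (0.,.2)] if ms else 0)
st()
E
```

```text
scene [([679.0, -459.0, 73.0], 0.83, [115, 176]), ([629.0, -283.0, 77.0], 0.65, [180, 182])] [([570.0, -14.0, -0.0], 0.71, [281, 220])] [([481.0, 21.0, 63.0], 0.65, [308, 186])] [] [([702.0, 20.0, 0.0], 0.95, [270, 260])] [([800.0, -101.0, -0.0], 0.63, [206, 272])]
side [([626.0, -282.0, 77.0], 0.91, [290, 166]), ([682.0, -459.0, 77.0], 0.86, [282, 145])] [([570.0, -13.0, -2.0], 0.72, [294, 237])] [([479.0, 20.0, 62.0], 0.89, [329, 226])] [] [([700.0, 13.0, 1.0], 0.75, [242, 237])] [([804.0, -100.0, -2.0], 0.92, [218, 213])]
2 [(array([-0.009]), np.float64(0.067)), (array([-0.009]), np.float64(0.067))]
 t 41.04 tcp [ 430.  -230.   330.1] F [ 0.5  0.1 -0.1] gw 0.003 gf 0.0
```

View pics/f.png

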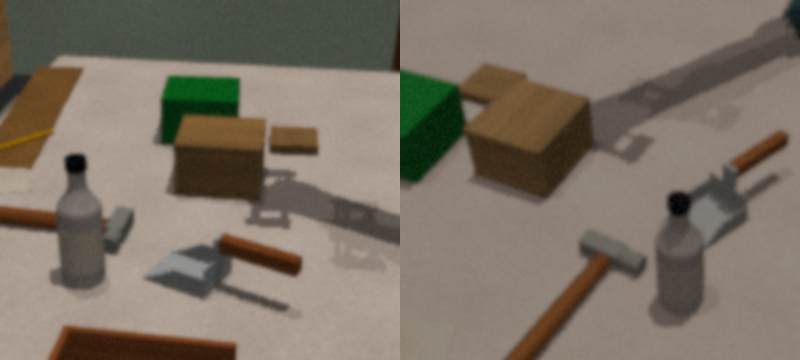

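The lid lies flat on the pine box, at (220,125) on the left and (530,110) on the right; the fit gives about 0 rad. The scoop is flat, and the glue and hammer have not moved. I am handing in the job.

```bash
python3 -c "
from h import *
print(robot.job_done())"
```

```text
the job is handed in; nothing more can be done
None
```

The job is handed in at about 41 s (no verdict was returned): all five balls are in the pine box, the scoop lies flat on the bench, the lid is shut (fit about 0 rad), and the glue and hammer have not moved; the offcuts were not touched, though I did not re-measure them.

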